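# Read the rectangular stock tag on a sloping mount board

## Robot

A 7-joint arm with a two-finger parallel gripper is mounted at the origin on the work surface. World frame = base frame: x ahead of the robot, y to its left, z up, the work surface at z = 0. Lengths are in m, angles in rad, forces in N, time in s.
With the tool pointing down it reaches from about 0.35 to 0.9 m from the base axis. Payload 8.1 kg.
Tool frame: the origin (TCP) lies on the centre line of the jaws, within the pads' length; the fingertips stand 17 mm ahead of it and the grasp point (between the pads) lies 2 mm behind it; z points along the fingers, y is the direction in which the jaws open and shut (so a half turn about z gives the same grasp; the last joint's range is limited). The gripper opens to 92 mm and grips with 3 to 60 N. Pads are 19 mm wide; open, the fingers measure 130 mm over their backs; the gripper's body (75 mm by 190 mm) begins 47 mm behind the grasp point.
Start: joints at [-1.317, 0.434, 0.025, 1.573, -0.012, 1.134, -0.075], TCP at [0.218, 0.586, 0.244] pointing down, gripper open.
Joint ranges: [-2.62, 2.62], [-0.44, 2.09], [-1.27, 1.32], [0.08, 2.57], [-1.32, 4.46], [0.12, 2], [-2.74, 2.74]. Speed limits (rad/s): [2.22, 2.22, 3.01, 3.01, 3.14, 3.14, 3.14].

## Interface

Orientations are given as a rotation vector (axis times angle).
In Python, from cell import arm gives the robot as it stands.
- The arm moves only by the shell command python3 -m creep 'ROWS' [FORCE]. ROWS is JSON, a list that holds one entry, the list of rows, each a list of 7 numbers: the shift along the world's x, y, z in cm, then the turn, a rotation vector about the world's x, y, z in degrees, then the opening, from -1 (shut) to 1 (fully open), so that 0 is half open. In form: [[[tx, ty, tz, ax, ay, az, jaw], ...]]. A call has 1 to 5 rows; each row is the pose to reach, as a shift and turn from the pose commanded when the call began; what a row does not reach only later rows make up. A row lasts 1/10 s, in which the tool goes at most 50 mm and 8.59 degrees, less where a joint would pass 70% of its speed; a pose out of reach is approached as far as the arm can. A call with a gripper value outside its range is refused whole. The fingers move at their own pace and stop on an object; FORCE is the grip in N (left out, the last holds). Time passes only in rows, so rows that repeat a pose let the fingers close. It gives the time, the measured TCP pose, the force and the opening at its end, in the units of the state.
- arm.observe(): the state, without advancing time (a new reading comes with each control period).
- arm.get_image(name): name is "side" or "top"; returns the picture (420x560x3 uint8, red, green, blue); there is no depth.
- arm.camera_model(name): a dict with "vfov" (degrees; the focal length in pixels is half the picture's height over the tangent of half this angle, whatever the lens; pixels are square), "cx", "cy" (the principal point, pixels), "k1" (the pictures are not rectified: a ray, as slopes to the right and down, at radius r is drawn at 1 + k1 r^2 times it, then the intrinsics apply), "cam_to_world" (4x4, takes a point from camera to world coordinates). Camera axes: x right, y down, z forward; pixel columns grow to the right and rows downward; lengths in m; the calibration is good to about 2 mm. A picture is of the moment at which its call begins. camera_model takes no time and is no camera call.
- arm.sign_off(): hands the job in, once; it reports no verdict.
The state is a dict: "clock": time; "joints": joint angles; "dq": joint speeds; "joint_efforts": joint torques, N m; "position": TCP position; "ee_rot": TCP orientation; "force": force on the tool from outside, world axes, zero at the start; "ft_torque": the same for the moment, N m; "width": opening from 0.0 (shut) to 1.0 (fully open).
Only numpy, scipy, OpenCV 4.12 (cv2) and the standard library are available. Lean on these libraries where they do the work, as an engineer would, in place of code of your own. Each camera call takes 0.05 s, during which the arm holds its last target.

## Task

Take the handheld tag reader from its pad, aim it square at the rectangular tag (not the round one) from roughly 70 mm away, and hold it steady there for about two seconds so that it reads. Then stand the reader upright on its pad again and let go. Do not touch either sloping board or its rest with anything, and do not disturb the jar, the horn or the brush.

Things in the scene. Friction and masses are not known exactly. Their poses are not given: they have to be found in the camera images.
- reader_mid (a point): Loose grey handheld tag reader, 145 mm tall, 0.15 to 0.31 kg, standing nose down on its pad. Point on its axis half-way up (72.5 mm above its underside); z up the axis, nose to handle end. Handle: from 35 to 145 mm above the underside, 44 mm along x, 30 mm along y; grip it across the 30 mm, about 100 mm above the underside. Below is a bell nose, 68 mm wide at its flat underside.
- reader_nose (a point): Centre of the reader's flat underside (nose), axes as reader_mid. It looks along its own -z. It reads a tag whose centre is within 15 mm of the reader's axis line and 40 to 110 mm from the nose, with the axis within 13 degrees of the tag's normal, kept up for 1 s without a break at under 30 mm/s.
- pad: Fixed black charging pad, 120 x 120 x 10 mm, flat on the table; origin at the centre of its underside, its flat top 10 mm above. The reader starts on it, upright, within 10 mm of its centre. When put back, the reader may have any yaw.
- rect_tag (a point): Centre of the rectangular white tag with dark bars (64 mm up the slope, 46 mm across), the one to read. It is in the middle of a sloping board. z is the tag's outward normal, up and towards the robot, 33 degrees from vertical; x points up the slope, y is level along the board's width. The centre is about 76 mm above the table.
- rect_rest: Fixed wooden rest, 150 x 124 mm on the table, under the rectangular tag's board; origin under its middle. It carries the fixed dark wood board, 165 mm up the slope x 150 mm wide x 12 mm, 33 degrees from level, low edge towards the robot (-x of the rest). Top edge about 120 mm above the table; a 10 mm high ledge along the low edge.
- round_tag (a point): Centre of the round white tag (54 mm across, dark square dots), not to be read; on a second board with the same axes and sizes. The two rests may stand either way round, left or right.
- round_rest: Fixed wooden rest and board just like rect_rest, under the round tag.
- reader: The same reader as reader_mid; origin at the centre of its underside.
- jar_mid (a point): Loose amber glass jar with a steel cap, 72 mm across, 90 mm high, bystander; point at its centre, 45 mm up.
- horn_mid (a point): Loose dark curved horn lying on the table, about 185 mm long, up to 31 mm thick, bystander; point near its middle, 12 mm above the table.
- brush: Loose flat paint brush lying on the table, bristles to its +x, bystander; origin near its middle, on its underside.
Things that resemble listed ones, but are neither listed nor needed, are in the scene too. Leave any green or yellow look-alike of the reader alone.

How it is judged:
On the way:
1. the reader is held aimed at the rectangular tag: tag centre within 15 mm of its axis, nose 40 to 110 mm away, axis within 13 degrees of the tag's normal, slower than 30 mm/s, for 1 s (angle between the z axis of reader_mid and the z axis of rect_tag, either way round below 0.227 rad and z of rect_tag in the frame of reader_nose between -0.11 and -0.04 m and x of rect_tag in the frame of reader_mid between -0.015 and 0.015 m and y of rect_tag in the frame of reader_mid between -0.015 and 0.015 m and linear speed of reader below 0.03 m/s), for 1 s.
At the end, for the whole second after the job is handed in: The reader stands upright (within 3 degrees), at rest and released, on the pad, its axis within 30 mm of the pad's centre (horizontal distance between reader_mid and pad below 0.03 m and height (world z) of reader_mid between 0.079 and 0.086 m and angle between reader_mid's own z axis and vertical below 0.05 rad and linear speed of reader below 0.02 m/s and contact force between the fingers and reader below 0.1 N); the robot touches nothing.
It fails at once if a board or its rest is touched, by the robot or the reader (contact force between anything else and rect_rest above 1.5 N or contact force between anything else and round_rest above 1.5 N).
It fails at once if the jar, horn or brush is moved by more than 20 mm (distance of any of jar_mid, horn_mid, brush from where it was at the start of the episode above 0.02 m).
It fails at once if the reader is held square in front of the round tag, within its reading range (angle between the z axis of reader_mid and the z axis of round_tag, either way round below 0.227 rad and z of round_tag in the frame of reader_nose between -0.11 and -0.04 m and x of round_tag in the frame of reader_mid between -0.015 and 0.015 m and y of round_tag in the frame of reader_mid between -0.015 and 0.015 m and linear speed of reader below 0.03 m/s).
It also fails if it takes over 48 s, if anything falls off the work surface, if the arm or the gripper's body presses on something with over 40 N, if the wrist force passes 120 N, or if a joint passes its speed limit or range.

## Working session

There is one attempt and no reset: what is moved stays moved. The work goes in short steps, Python scripts to look and compute and a shell command to move; the robot and the scene stay as the last step left them, time stands still between calls to the robot, and variables do not carry over. Pictures are saved under pics/ and viewed, and the job is handed in when it is done.

```bash
ls; mkdir -p pics
python3 - <<'E'
from cell import arm
import cv2
s=arm.observe(); print(s)
for n in("side","top"):
    im=arm.get_image(n); cv2.imwrite(f"pics/{n}0.png",cv2.cvtColor(im,cv2.COLOR_RGB2BGR)); print(n,arm.camera_model(n))
E
```

```text
pics
{'clock': 0.0, 'joints': array([-1.31660273,  0.43524055,  0.02495428,  1.57407434, -0.01160348,
        1.1339493 , -0.07512695]), 'dq': array([-4.22750709e-04, -1.32028366e-03, -7.88038912e-05, -1.15795469e-03,
        1.20965115e-03, -4.88328213e-04, -5.26979137e-04]), 'joint_efforts': array([-1.04966824e-03, -6.67855453e+01,  9.84350815e-01, -3.14460790e+01,
       -6.04917621e-02,  4.25844581e-02,  1.67920107e-04]), 'position': array([0.21817308, 0.58519499, 0.24294259]), 'ee_rot': array([-5.57581709e-01, -3.09156942e+00,  2.38732456e-03]), 'force': array([ 0.20129516, -0.41523863,  0.29861355]), 'ft_torque': array([-0.009098  , -0.01916486, -0.03103625]), 'width': 0.9999768195264687}
side {'vfov': 57.014386365852175, 'cx': 278.90881089388114, 'cy': 210.60405849460994, 'k1': 0.015313773027412275, 'cam_to_world': array([[ 0.89886798, -0.32166918,  0.29759921,  0.21507006],
       [-0.43821783, -0.65790941,  0.61247069, -0.67318175],
       [-0.00121963, -0.68094357, -0.73233487,  0.7975291 ],
       [ 0.        ,  0.        ,  0.        ,  1.        ]])}
top {'vfov': 42.97607285362566, 'cx': 273.94009657941905, 'cy': 212.3891774822287, 'k1': -0.03152363790863715, 'cam_to_world': array([[-0.02686284, -0.98187233,  0.18763028,  0.1870244 ],
       [-0.99959404,  0.02816696,  0.0042873 , -0.04557051],
       [-0.00949456, -0.18743894, -0.98223037,  1.58068288],
       [ 0.        ,  0.        ,  0.        ,  1.        ]])}
```

View pics/side0.png

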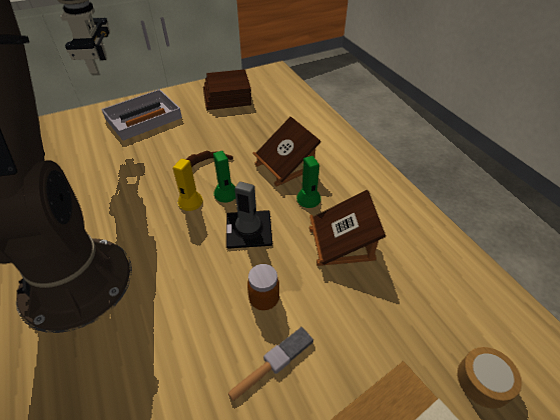

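View pics/top0.png

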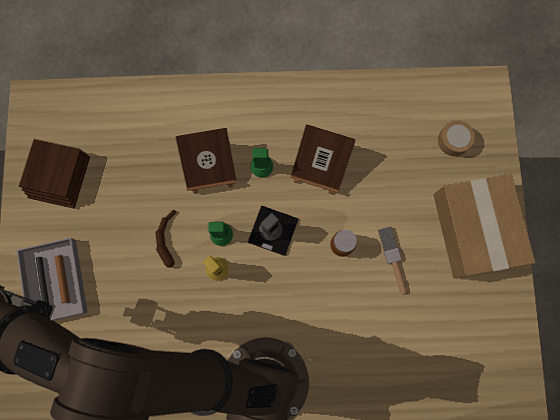

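Reader candidates in the side view are the grey one on the black pad (246,205), green ones at (223,178) and (310,183), and a yellow one at (187,185). In the top view they are grey (271,225), green (219,232) and (261,162), and yellow (215,268). I choose the grey one on the pad. The rectangular barred tag is at side (344,224) and top (322,158). The round tag is at side (285,148) and top (206,159).

Run:
```python
import cv2,numpy as np
t=cv2.imread("pics/top0.png");s=cv2.imread("pics/side0.png")
def crop(im,x,y,w,h,n,k): cv2.imwrite(n,cv2.resize(im[y:y+h,x:x+w],None,fx=k,fy=k,interpolation=cv2.INTER_CUBIC))
crop(t,240,115,125,145,"pics/t1.png",4)   # 500x580
crop(s,215,165,180,130,"pics/s1.png",4)
```

```text
(no output)
```

View pics/t1.png

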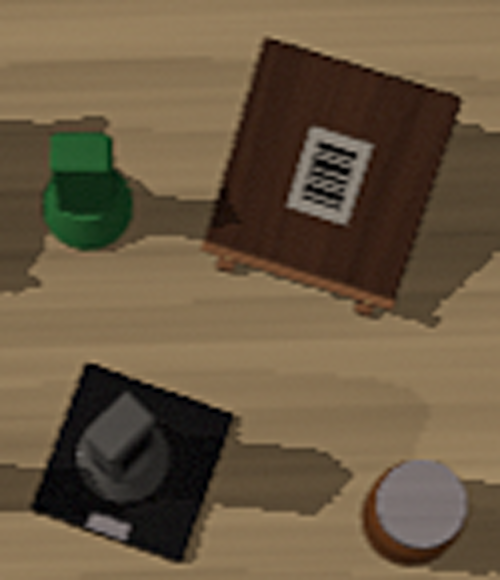

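View pics/s1.png

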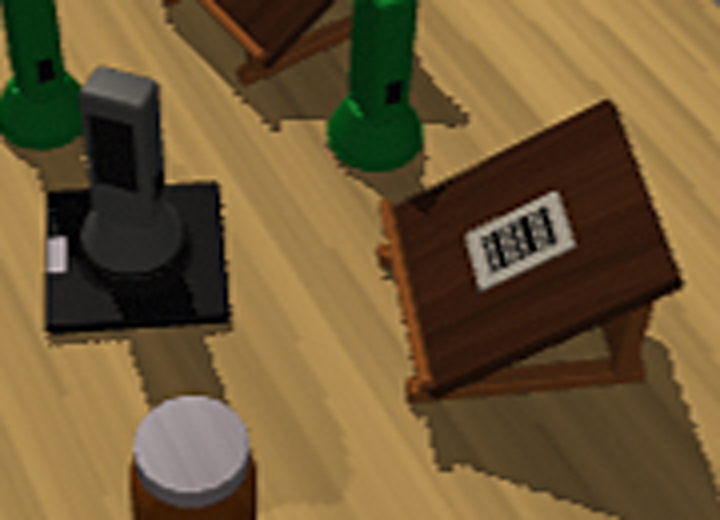

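Run:
```python
import cv2,numpy as np
t=cv2.imread("pics/top0.png");s=cv2.imread("pics/side0.png")
def crop(im,x,y,w,h,k): 
    c=cv2.resize(im[y:y+h,x:x+w],None,fx=k,fy=k,interpolation=cv2.INTER_CUBIC)
    c=np.clip(c.astype(float)*1.8+15,0,255).astype(np.uint8)
    for i in range(0,w,5): cv2.line(c,(i*k,0),(i*k,6 if i%10 else 14),(0,255,255),1); 
    for i in range(0,h,5): cv2.line(c,(0,i*k),(6 if i%10 else 14,i*k),(0,255,255),1)
    return c
a=crop(t,245,200,60,60,10); cv2.imwrite("pics/t2.png",a)
a=crop(s,220,175,60,80,7); b=crop(s,325,205,40,40,10); cv2.imwrite("pics/s2.png",a); cv2.imwrite("pics/s3.png",b)
cv2.imwrite("pics/t3.png",crop(t,300,135,50,50,10))
```

```text
(no output)
```

View pics/t2.png

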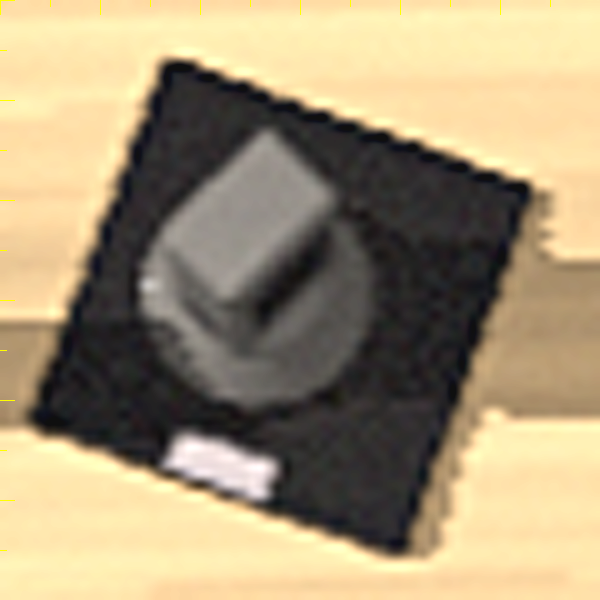

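View pics/s2.png

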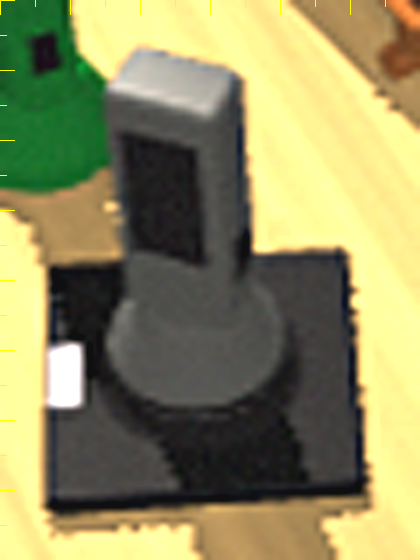

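View pics/s3.png

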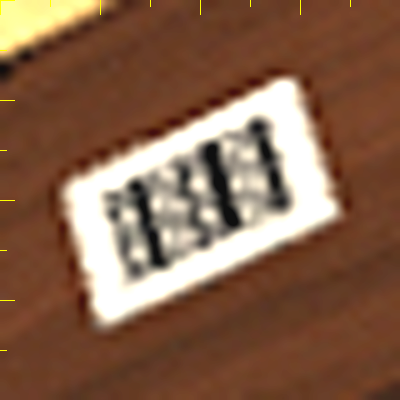

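View pics/t3.png

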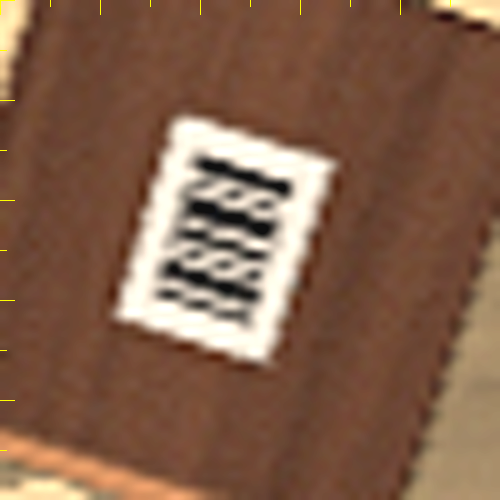

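Top view: the handle's top face corners are near (271.5,213), (278.5,220), (268,230), (261,223), turned from the pad. The tag corners are at top (318,146.5), (333,151), (327,171), (311.5,167). Fitting these.

```bash
cat > h.py <<'E'
import numpy as np, cv2
from cell import arm
from scipy.optimize import least_squares
from scipy.spatial.transform import Rotation as R
def proj(n,P):
    m=arm.camera_model(n);T=np.linalg.inv(m["cam_to_world"]);P=np.atleast_2d(P)
    c=P@T[:3,:3].T+T[:3,3]; f=210/np.tan(np.radians(m["vfov"]/2))
    s=c[:,:2]/c[:,2:]; s=s*(1+m["k1"]*(s**2).sum(1,keepdims=True))
    return s*f+[m["cx"],m["cy"]]
def tri(n1,p1,n2,p2):
    r=least_squares(lambda X:np.r_[proj(n1,X)[0]-p1,proj(n2,X)[0]-p2],[.5,0,.1]); return r.x,np.abs(r.fun).max()
def onz(n,p,z):
    return np.r_[least_squares(lambda X:proj(n,np.r_[X,z])[0]-p,[.5,0]).x,z]
def cr(uv,x0,y0,k): return (np.array(uv,float)+.5)/k-.5+[x0,y0]
E
cat > m.py <<'E'
from h import *
tt=cr([(180,116),(334,160),(270,360),(116,318)],300,135,10)
ts=cr([(293,76),(340,212),(100,325),(66,185)],325,205,10)
loc=np.array([[32,23,0],[32,-23,0],[-32,-23,0],[-32,23,0]])/1000
for a,b in zip(tt,ts): print("tri tag",*tri("top",a,"side",b))
def Rt(yaw,al=33): return R.from_euler('z',yaw).as_matrix()@R.from_euler('y',-np.radians(al)).as_matrix()
def f(v):
    P=loc@Rt(v[3]).T+v[:3]; return np.r_[(proj("top",P)-tt).ravel(),(proj("side",P)-ts).ravel()]
r=least_squares(f,[.6,-.1,.076,0]); print("tag",r.x,np.degrees(r.x[3]),"res",np.abs(r.fun).max().round(2)); 
pt=cr([(168,62),(535,185),(405,553),(35,418)],245,200,10)
ps=cr([(345,250),(365,490),(48,505),(48,265)],220,175,7)
loc2=np.array([[60,60,0],[60,-60,0],[-60,-60,0],[-60,60,0]])/1000
def fixed(loc,A,B,x0,z):
    def g(v):
        P=loc@R.from_euler('z',v[2]).as_matrix().T+np.r_[v[:2],z]; return np.r_[(proj("top",P)-A).ravel(),(proj("side",P)-B).ravel()]
    r=least_squares(g,x0); return r
r=fixed(loc2,pt,ps,[.5,0,-.3],.01); print("pad",r.x,"res",np.abs(r.fun).max().round(2),r.fun.round(1))
ht=cr([(268,130),(335,198),(232,300),(162,228)],245,200,10)
hs=cr([(140,48),(240,72),(215,115),(108,90)],220,175,7)
for a in ht: print(onz("top",a,.155))
# order: top-view image up=+x,left=+y
best=None
for i in range(4):
    hl=np.array([[22,15,0],[22,-15,0],[-22,-15,0],[-22,15,0]])/1000
    for y0 in np.radians([-45,45]):
        q=fixed(np.roll(hl,i,0),ht,np.roll(hs,0,0),[.5,0,y0],.155)
        print(i,q.x,np.degrees(q.x[2]),np.abs(q.fun).max().round(1),q.fun.round(1))
E
python3 m.py
```

```text
tri tag [ 0.66399171 -0.1713262   0.09470162] 0.3137449270651018
tri tag [ 0.64833263 -0.21499163  0.09696978] 0.19830206575062448
tri tag [ 0.59762852 -0.19688746  0.06191272] 0.10570660967721324
tri tag [ 0.61378392 -0.15276292  0.05981098] 0.37953980128409626
tag [ 0.63093872 -0.18400477  0.07834829 -0.34171024] -19.578554382785928 res 0.41
pad [ 0.43436066 -0.03497019 -0.37341941] res 1.19 [-0.2 -1.2  0.8 -0.2  0.3  0.6 -0.8  0.5  0.5 -0.2  0.6 -0.5 -1.   0.3
 -0.4  0.2]
[ 0.45912184 -0.03229072  0.155     ]
[ 0.43981944 -0.04998121  0.155     ]
[ 0.41260881 -0.02134157  0.155     ]
[ 0.43289934 -0.00284997  0.155     ]
0 [ 0.43710545 -0.02673447 -0.06896469] -3.9513859513315865 12.6 [ -7.   -0.2  -2.7  -6.5   6.9  -0.7   2.9   6.   11.5  -1.6   1.4   2.8
 -12.6   1.5  -1.1  -3. ]
0 [ 0.43710546 -0.02673451 -0.06887105] -3.9460204601096716 12.6 [ -7.   -0.2  -2.7  -6.5   6.9  -0.7   2.9   6.   11.5  -1.6   1.4   2.8
 -12.6   1.5  -1.1  -3. ]
1 [ 0.43699353 -0.0266957  -1.58174647] -90.62739718888736 10.0 [-10.    2.8  -0.5  -4.3  10.   -3.6   0.7   3.9   7.2  -2.7  -0.1   5.1
  -8.2   2.7   0.4  -5.2]
1 [ 0.43699354 -0.02669569 -1.58176264] -90.62832365551348 10.0 [-10.    2.8  -0.5  -4.3  10.   -3.6   0.7   3.9   7.2  -2.7  -0.1   5.1
  -8.2   2.7   0.4  -5.2]
2 [ 0.43710546 -0.02673451 -3.2104603 ] -183.9458252595244 12.6 [ -7.   -0.2  -2.7  -6.5   6.9  -0.7   2.9   6.   11.5  -1.6   1.4   2.8
 -12.6   1.5  -1.1  -3. ]
2 [ 0.43710545 -0.02673447  3.07262188] 176.04826585831444 12.6 [ -7.   -0.2  -2.7  -6.5   6.9  -0.7   2.9   6.   11.5  -1.6   1.4   2.8
 -12.6   1.5  -1.1  -3. ]
3 [ 0.43699356 -0.02669565  1.55978261] 89.36896059268761 10.0 [-10.    2.8  -0.5  -4.3  10.   -3.6   0.7   3.9   7.2  -2.7  -0.1   5.1
  -8.2   2.7   0.4  -5.2]
3 [ 0.43699356 -0.02669565  1.55978243] 89.36895022142375 10.0 [-10.    2.8  -0.5  -4.3  10.   -3.6   0.7   3.9   7.2  -2.7  -0.1   5.1
  -8.2   2.7   0.4  -5.2]
```

```bash
cat > m2.py <<'E'
from h import *
ht=cr([(268,130),(335,198),(232,300),(162,228)],245,200,10)
W=[onz("top",a,.155) for a in ht]
print((proj("side",np.array(W))-[220,175])*7)
hs=cr([(240,72),(215,115),(108,90),(140,48)],220,175,7)
hl=np.array([[22,15,0],[22,-15,0],[-22,-15,0],[-22,15,0]])/1000
for i in (0,1):
    for s in (1,.92):
        L=np.roll(hl,i,0)*s
        def g(v):
            P=L@R.from_euler('z',v[2]).as_matrix().T+np.r_[v[:2],.155]; return np.r_[(proj("top",P)-ht).ravel(),(proj("side",P)-hs).ravel()]
        q=min((least_squares(g,[.43,-.03,y0]) for y0 in (-.8,.8,2.3,-2.3)),key=lambda q:q.cost)
        print(i,s,q.x,np.degrees(q.x[2]),q.fun.round(1))
E
python3 m2.py
```

```text
[[236.77078539  68.05345949]
 [205.33735583 117.35047974]
 [ 99.51326087  89.25795641]
 [134.26432282  38.69619244]]
0 1 [ 0.43683119 -0.02682027 -0.81746018] -46.83701830023674 [ 0.1 -1.3  1.1 -0.4 -0.1  0.6 -0.9  0.1  1.4 -0.5  0.   1.5 -1.5  0.5
 -0.8 -1.5]
0 0.92 [ 0.43681032 -0.02686292 -0.81269523] -46.564006721307116 [-0.1 -0.6  0.4 -0.3  0.1 -0.1 -0.1 -0.   0.5 -0.4 -0.4  0.9 -0.6  0.4
 -0.4 -0.9]
1 1 [ 0.4369695  -0.0267453  -2.32639956] -133.29287614751232 [-4.2 -1.3  1.2  2.5  4.1  0.5 -1.  -3.  -0.4 -3.5 -3.2  2.5  0.3  3.4
  2.4 -2.5]
1 0.92 [ 0.43692688 -0.02679753  3.95272435] 226.47442292822478 [-3.9 -0.5  0.4  2.5  3.9 -0.2 -0.2 -2.9 -1.1 -3.1 -3.4  1.9  1.   3.
  2.6 -1.9]
```

```bash
cat > go.py <<'E'
from h import *
import sys
def st(): 
    o=arm.observe(); return o,R.from_rotvec(o["ee_rot"]).as_matrix()
o,T=st(); p=o["position"]
print("t",o["clock"],"p",p.round(4),"j",o["joints"].round(2),"w",o["width"].round(3),"F",o["force"].round(2))
print("toolx",T[:,0].round(3),"y",T[:,1].round(3),"z",T[:,2].round(3),"yaw y",np.degrees(np.arctan2(T[1,1],T[0,1])))
E
python3 go.py
python3 - <<'E'
import sys; sys.path.insert(0,'.')
from h import *
for n,p in dict(green1=(219,226),green2=(260,154),yellow=(214,262)).items(): print(n,onz("top",p,.145))
print("roundtag",onz("top",(206,159),.077))
E
```

```text
green1 [0.42775663 0.1116682  0.145     ]
green2 [ 0.62879615 -0.00475268  0.145     ]
yellow [0.32974932 0.12594997 0.145     ]
roundtag [0.63927364 0.15583004 0.077     ]Traceback (most recent call last):
  File "go.py", line 6, in <module>
    print("t",o["clock"],"p",p.round(4),"j",o["joints"].round(2),"w",o["width"].round(3),"F",o["force"].round(2))
                                                                     ^^^^^^^^^^^^^^^^
AttributeError: 'float' object has no attribute 'round'
```

```bash
sed -i 's/o\["width"\].round(3)/round(o["width"],3)/' go.py; python3 go.py
```

```text
t 0.1 p [0.2182 0.5852 0.2431] j [-1.32  0.44  0.02  1.57 -0.01  1.13 -0.08] w 0.998 F [-0.98 -0.1   0.46]
toolx [-0.937  0.349 -0.   ] y [ 0.349  0.937 -0.001] z [-0.    -0.001 -1.   ] yaw y 69.55337906346445
```

```bash
python3 -m creep '[[[1.5,-4,0,0,0,-2,1],[3,-8,0,0,0,-4,1],[4.5,-12,0,0,0,-6,1],[6,-16,0,0,0,-8,1],[7.3,-20,0,0,0,-10,1]]]' 20; python3 -m creep '[[[1.5,-4,0,0,0,-2,1],[3,-8,0,0,0,-4,1],[4.5,-12,0,0,0,-6,1],[6,-16,0,0,0,-8,1],[7.3,-20,0,0,0,-9,1]]]'; python3 -m creep '[[[1.5,-4,0,0,0,-2,1],[3,-8,0,0,0,-4,1],[4.5,-12,0,0,0,-6,1],[6,-16,0,0,0,-7.3,1],[7.3,-20,0,0,0,-7.3,1]]]'; python3 go.py
```

```text
clock: 0.6
position: [0.2918, 0.3837, 0.2435]
ee_rot: [0.828, 3.031, -0.001]
force: [1.5, 0.1, 0.8]
width: 0.995
clock: 1.1
position: [0.3646, 0.1838, 0.2437]
ee_rot: [1.062, 2.956, 0.0]
force: [1.3, -0.4, 0.1]
width: 0.999
clock: 1.6
position: [0.4376, -0.016, 0.2438]
ee_rot: [1.247, 2.883, 0.001]
force: [0.7, 0.4, -0.2]
width: 1.001
t 1.6 p [ 0.4376 -0.016   0.2438] j [-0.54  0.12  0.51  2.03 -0.07  1.    0.76] w 1.001 F [ 0.72  0.39 -0.24]
toolx [-0.685  0.729 -0.   ] y [0.729 0.685 0.   ] z [ 0.  0. -1.] yaw y 43.21417050432679
```

```bash
python3 -m creep '[[[-0.1,-1.1,-1,0,0,0,1],[-0.1,-1.1,-3,0,0,0,1],[-0.1,-1.1,-5,0,0,0,1],[-0.1,-1.1,-5.5,0,0,0,1]]]'
python3 - <<'E'
from h import *
im=cv2.cvtColor(arm.get_image("side"),cv2.COLOR_RGB2BGR); c=cv2.resize(im[110:260,160:340],None,fx=4,fy=4,interpolation=cv2.INTER_CUBIC); cv2.imwrite("pics/s4.png",c)
im=cv2.cvtColor(arm.get_image("top"),cv2.COLOR_RGB2BGR); c=cv2.resize(im[165:285,200:350],None,fx=5,fy=5,interpolation=cv2.INTER_CUBIC); cv2.imwrite("pics/t4.png",c)
E
```

```text
clock: 2.0
position: [0.435, -0.0255, 0.1871]
ee_rot: [-1.246, -2.881, 0.003]
force: [-0.8, -0.2, -0.0]
width: 0.996
```

View pics/s4.png

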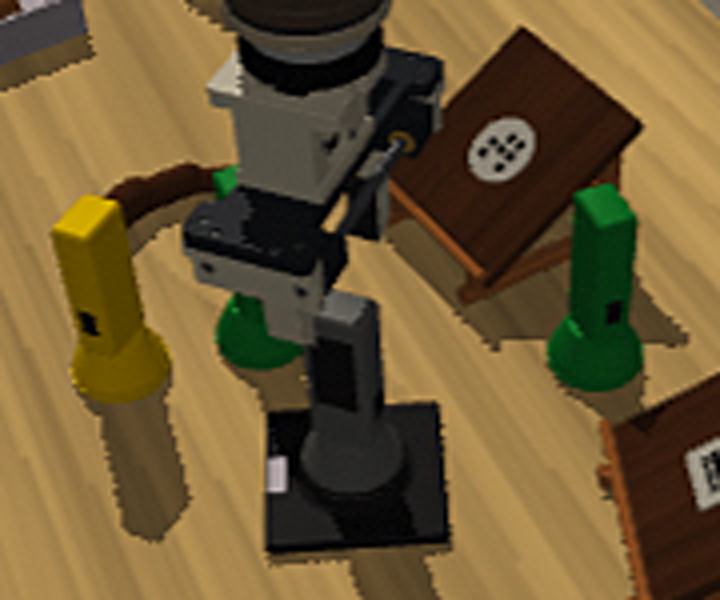

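View pics/t4.png

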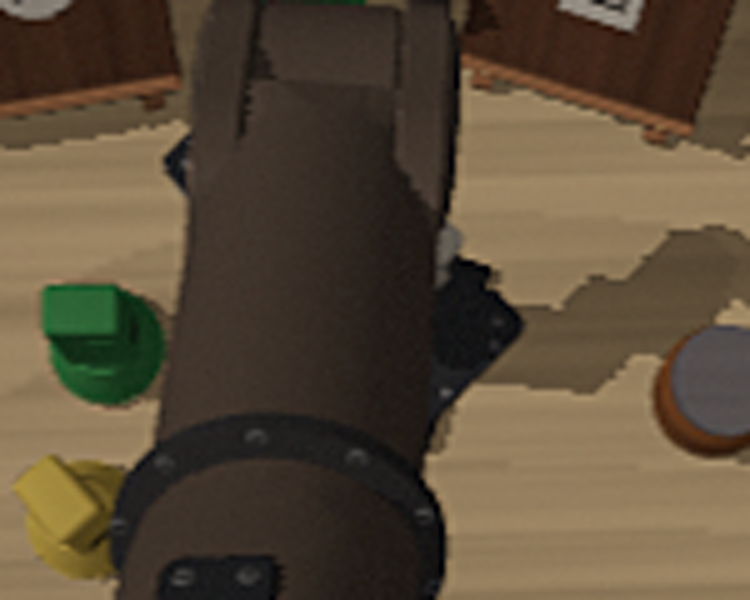

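The side crop shows the open fingers straddling the grey handle along its thin side: near finger (290,320), far finger (375,220), handle top (345,300). The top view is covered by the arm. I'm going down to TCP z ≈ 0.112.

```bash
python3 go.py|head -1; python3 -m creep '[[[0.1,-0.1,-2,0,0,0,1],[0.1,-0.1,-4,0,0,0,1],[0.1,-0.1,-6,0,0,0,1],[0.1,-0.1,-7.4,0,0,0,1],[0.1,-0.1,-7.4,0,0,0,1]]]'; python3 go.py;  python3 - <<'E'
from h import *
im=cv2.cvtColor(arm.get_image("side"),cv2.COLOR_RGB2BGR); c=cv2.resize(im[130:260,180:320],None,fx=5,fy=5,interpolation=cv2.INTER_CUBIC)[:600]; cv2.imwrite("pics/s5.png",c)
E
```

```text
t 2.1 p [ 0.4357 -0.0254  0.1883] j [-0.5   0.2   0.51  2.11 -0.13  0.86  0.84] w 0.998 F [ 0.38  0.18 -0.68]
clock: 2.6
position: [0.4369, -0.0261, 0.1143]
ee_rot: [-1.245, -2.883, 0.001]
force: [-0.4, -0.3, 0.3]
width: 1.002
t 2.6 p [ 0.4369 -0.0261  0.1143] j [-0.43  0.33  0.46  2.19 -0.23  0.67  0.95] w 1.002 F [-0.36 -0.3   0.33]
toolx [-0.686  0.728  0.001] y [ 0.728  0.686 -0.001] z [-0.002 -0.    -1.   ] yaw y 43.28112881105394
```

View pics/s5.png

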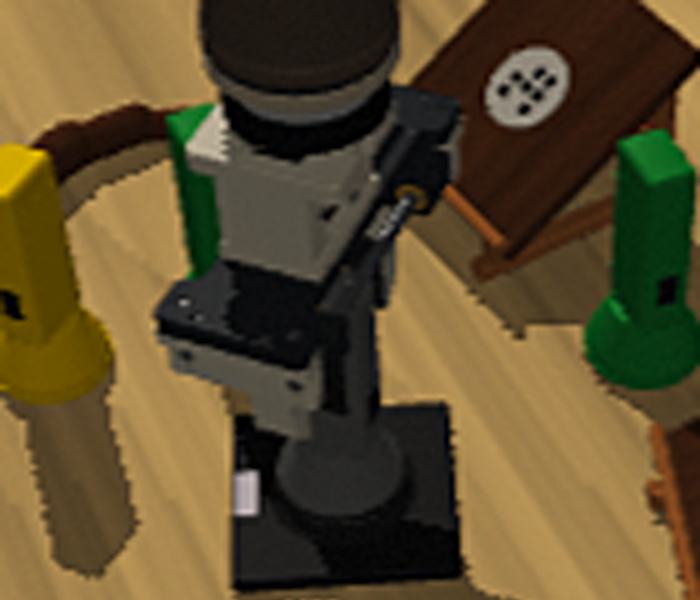

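Fingers straddle the handle with no contact force. Closing.

```bash
python3 -m creep '[[[0,0,-0.2,0,0,0,0.2],[0,0,-0.2,0,0,0,-0.2],[0,0,-0.2,0,0,0,-0.6],[0,0,-0.2,0,0,0,-1],[0,0,-0.2,0,0,0,-1]]]' 30;python3 -m creep '[[[0,0,0,0,0,0,-1],[0,0,0,0,0,0,-1],[0,0,0,0,0,0,-1],[0,0,0,0,0,0,-1],[0,0,0,0,0,0,-1]]]';  python3 go.py
```

```text
clock: 3.15
position: [0.4375, -0.0263, 0.113]
ee_rot: [1.246, 2.883, 0.001]
force: [-0.8, -1.3, -0.1]
width: 0.613
clock: 3.65
position: [0.4372, -0.0264, 0.1127]
ee_rot: [-1.246, -2.884, 0.0]
force: [-0.2, 0.2, -1.1]
width: 0.324
t 3.65 p [ 0.4372 -0.0264  0.1127] j [-0.43  0.33  0.46  2.19 -0.24  0.67  0.95] w 0.324 F [-0.16  0.23 -1.12]
toolx [-0.685  0.728  0.   ] y [ 0.728  0.685 -0.   ] z [-0. -0. -1.] yaw y 43.24840509992148
```

```bash
python3 -m creep '[[[0,0,0.5,0,0,0,-1],[0,0,1.5,0,0,0,-1],[0,0,3,0,0,0,-1],[0,0,4.5,0,0,0,-1],[0,0,6,0,0,0,-1]]]';python3 -m creep '[[[0,0,2,0,0,0,-1],[0,0,4,0,0,0,-1],[0,0,6,0,0,0,-1],[0,0,8,0,0,0,-1],[0,0,9,0,0,0,-1]]]';  python3 go.py;  python3 - <<'E'
from h import *
im=cv2.cvtColor(arm.get_image("side"),cv2.COLOR_RGB2BGR); c=cv2.resize(im[60:260,160:340],None,fx=3,fy=3,interpolation=cv2.INTER_CUBIC)[:600]; cv2.imwrite("pics/s6.png",c)
o=arm.observe(); T=R.from_rotvec(o["ee_rot"]).as_matrix(); p=o["position"]
a=np.radians(-19.58); tag=np.array([.6309,-.184,.0783])
n=R.from_euler('z',a).as_matrix()@[-np.sin(np.radians(33)),0,np.cos(np.radians(33))]
zr=-T[:,2]; ax=np.cross(zr,n); ang=np.arcsin(np.linalg.norm(ax)); ax/=np.linalg.norm(ax)
print("turn deg",np.degrees(ang)*ax)
# TCP is ~.1027+ above underside
for d in (.07,.12,.15):
    g=tag+n*(d+.1027); print(d,g.round(4),"shift cm",((g-p)*100).round(2))
E
```

```text
clock: 4.15
position: [0.4373, -0.0265, 0.1741]
ee_rot: [1.247, 2.883, 0.0]
force: [0.6, 0.6, -1.5]
width: 0.327
clock: 4.65
position: [0.4378, -0.0266, 0.2649]
ee_rot: [1.246, 2.882, 0.003]
force: [-0.0, -0.1, -1.6]
width: 0.324
t 4.65 p [ 0.4378 -0.0266  0.2649] j [-0.54  0.09  0.53  2.   -0.06  1.06  0.77] w 0.324 F [-0.04 -0.15 -1.63]
toolx [-0.685  0.729 -0.001] y [0.729 0.685 0.002] z [ 0.003  0.001 -1.   ] yaw y 43.229083309238625
turn deg [-11.09755906 -30.88464251  -0.06863717]
0.07 [ 0.5423 -0.1525  0.2231] shift cm [ 10.4  -12.6   -4.24]
0.12 [ 0.5166 -0.1434  0.2651] shift cm [  7.83 -11.68  -0.04]
0.15 [ 0.5012 -0.1379  0.2902] shift cm [  6.29 -11.14   2.47]
```

View pics/s6.png

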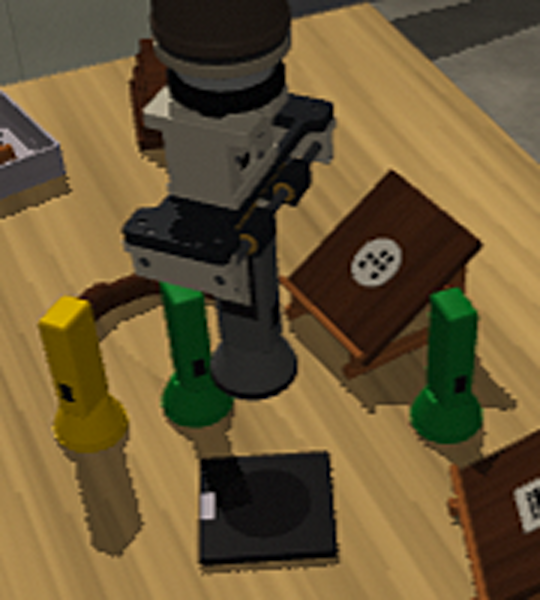

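Reader (258,360 in the crop) hangs upright, clear of the pad. Now to a 150 mm standoff in front of the rectangular tag, tilted.

```bash
python3 -m creep '[[[0.8,-2,1,-1.1,-3,0,-1],[2,-4.5,2,-3.4,-9.4,0,-1],[3.5,-7,2.5,-5.7,-15.9,0,-1],[5,-9,2.5,-8.1,-22.6,0,-1],[5.8,-10.5,2.5,-10,-27.8,0,-1]]]'; python3 -m creep '[[[0.5,-0.6,0,-1.1,-3.1,0,-1],[0.5,-0.6,0,-1.1,-3.1,0,-1]]]'
cat > chk.py <<'E'
from h import *
o=arm.observe(); T=R.from_rotvec(o["ee_rot"]).as_matrix(); p=o["position"]
a=np.radians(-19.58); tag=np.array([.6309,-.184,.0783])
n=R.from_euler('z',a).as_matrix()@[-np.sin(np.radians(33)),0,np.cos(np.radians(33))]
zr=-T[:,2]; c=np.cross(zr,n); print("p",p.round(4),"j",o["joints"].round(2),"F",o["force"].round(2),"w",o["width"])
print("turn left deg",np.degrees(c).round(2)); v=tag-p; d=v@T[:,2]-.1027; print("axis-tag dist mm nose:",d*1000,"lateral",((v-(v@T[:,2])*T[:,2])*1000).round(1))
print("shift cm to 70mm",((tag+n*.1727-p)*100).round(2))
E
python3 chk.py
```

```text
clock: 5.2
position: [0.4953, -0.132, 0.2878]
ee_rot: [1.04, 2.407, 0.046]
force: [0.7, -1.1, -2.0]
width: 0.327
clock: 5.4
position: [0.4983, -0.1378, 0.2861]
ee_rot: [1.021, 2.36, 0.046]
force: [-1.0, 0.5, -1.9]
width: 0.329
p [ 0.4983 -0.1378  0.2861] j [-0.46 -0.1   0.49  2.26  0.48  0.46  0.42] F [-0.98  0.48 -1.86] w 0.32883835839293885
turn left deg [ 0.03 -0.31  0.08]
axis-tag dist mm nose: 148.0072633946603 lateral [ 5.1 -0.1  3.1]
shift cm to 70mm [ 4.39 -1.46 -6.3 ]
```

```bash
python3 -m creep '[[[1,-0.3,-1.4,0,0,0,-1],[2,-0.7,-2.8,0,0,0,-1],[3,-1,-4.2,0,-0.3,0,-1],[3.6,-1.2,-5.1,0,-0.3,0,-1],[3.6,-1.2,-5.1,0,-0.3,0,-1]]]'; python3 chk.py
python3 - <<'E'
from h import *
im=cv2.cvtColor(arm.get_image("side"),cv2.COLOR_RGB2BGR); c=cv2.resize(im[110:300,220:410],None,fx=3.1,fy=3.1,interpolation=cv2.INTER_CUBIC); cv2.imwrite("pics/s7.png",c)
im=cv2.cvtColor(arm.get_image("top"),cv2.COLOR_RGB2BGR); c=cv2.resize(im[100:250,240:390],None,fx=4,fy=4,interpolation=cv2.INTER_CUBIC); cv2.imwrite("pics/t7.png",c)
E
```

```text
clock: 5.9
position: [0.5363, -0.1493, 0.2353]
ee_rot: [1.019, 2.357, 0.047]
force: [0.1, -0.7, -1.5]
width: 0.324
p [ 0.5363 -0.1493  0.2353] j [-0.43  0.08  0.56  2.27  0.33  0.25  0.58] F [ 0.07 -0.74 -1.53] w 0.32443369249616943
turn left deg [ 0.07 -0.11  0.07]
axis-tag dist mm nose: 83.8577704075519 lateral [-0.8 -0.3 -0.4]
shift cm to 70mm [ 0.6  -0.31 -1.22]
```

View pics/s7.png

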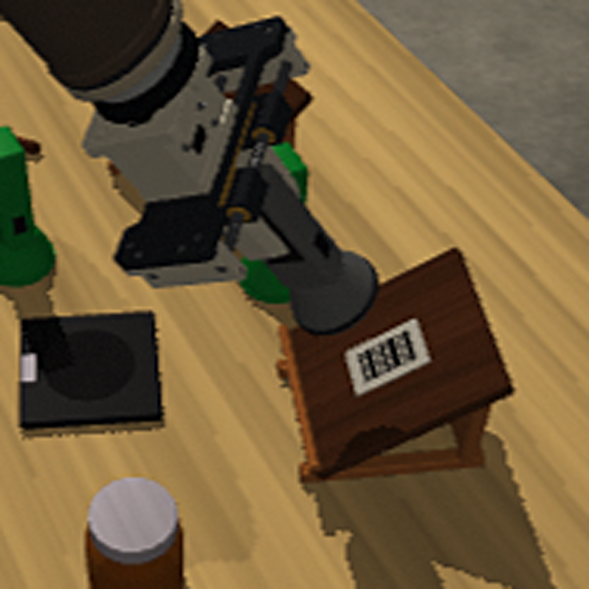

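View pics/t7.png

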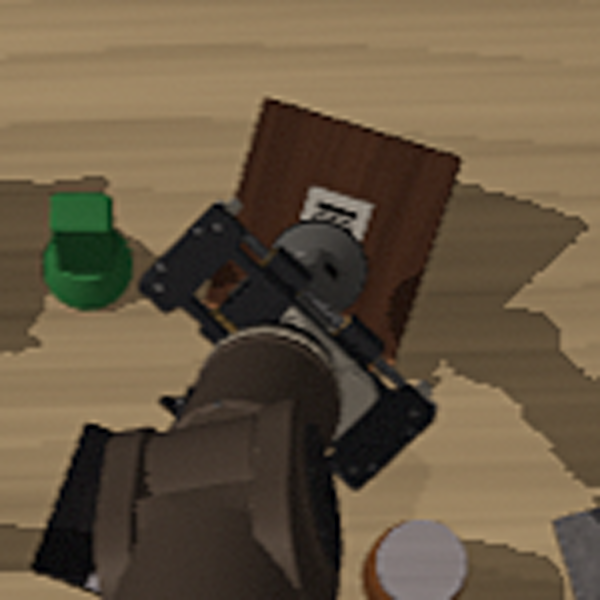

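The side crop shows the nose (335,300) pointing at the barred tag (388,357). The top crop shows the nose at (320,265) and the tag at (340,215). I'm overlaying the predicted nose rim, handle end and axis to check for slip in the grip.

```bash
cat > ov.py <<'E'
from h import *
import sys
o=arm.observe(); T=R.from_rotvec(o["ee_rot"]).as_matrix(); p=o["position"]
z=T[:,2]; nose=p+.1027*z
th=np.linspace(0,2*np.pi,40)
rim=nose+.034*(np.cos(th)[:,None]*T[:,0]+np.sin(th)[:,None]*T[:,1])
top=nose-.145*z+np.array([sx*.022*T[:,0]+sy*.015*T[:,1] for sx,sy in((1,1),(1,-1),(-1,-1),(-1,1))])
axl=np.array([nose,nose+.0838*z])
out=[]
for n,(x,y,w,h) in dict(side=(250,150,120,120),top=(270,100,110,110)).items():
    im=cv2.cvtColor(arm.get_image(n),cv2.COLOR_RGB2BGR); k=5
    c=cv2.resize(im[y:y+h,x:x+w],None,fx=k,fy=k,interpolation=cv2.INTER_CUBIC)
    for P,col in((rim,(0,255,0)),(top,(0,255,255)),(axl,(0,0,255))):
        q=((proj(n,P)-[x,y]+.5)*k-.5).astype(int); cv2.polylines(c,[q],P is not axl,col,1)
    cv2.imwrite(f"pics/ov_{n}_{sys.argv[1]}.png",c)
E
python3 ov.py a
```

```text
(no output)
```

View pics/ov_side_a.png

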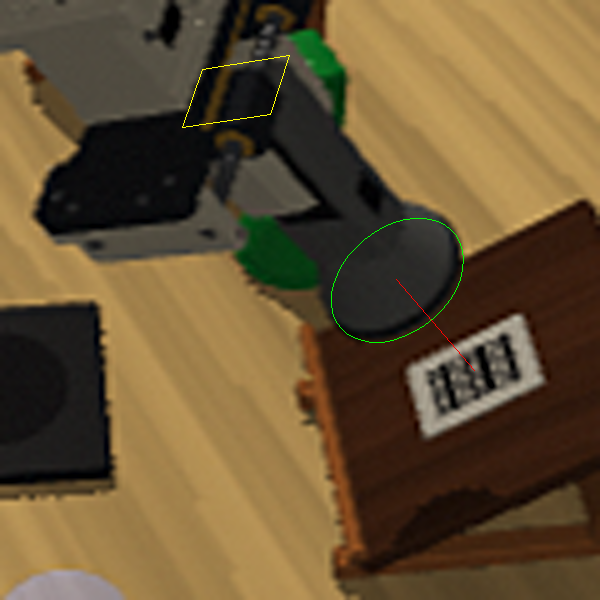

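View pics/ov_top_a.png

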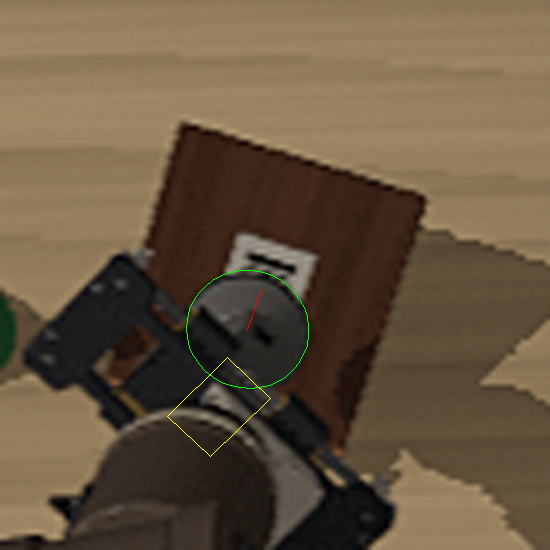

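Rims match in both views and the axis ends on the tag's centre, so the reader hasn't slipped. Moving slowly to about 72 mm and holding.

```bash
python3 -m creep '[[[0.1,0,-0.2,0,0,0,-1],[0.2,-0.1,-0.4,0,0,0,-1],[0.3,-0.1,-0.6,0,0,0,-1],[0.4,-0.1,-0.8,0,0,0,-1],[0.5,-0.2,-1,0,0,0,-1]]]'; for i in 1; do python3 -m creep '[[[0,0,0,0,0,0,-1],[0,0,0,0,0,0,-1],[0,0,0,0,0,0,-1],[0,0,0,0,0,0,-1],[0,0,0,0,0,0,-1]]]'; done; python3 chk.py; python3 -m creep '[[[0,0,0,0,0,0,-1],[0,0,0,0,0,0,-1],[0,0,0,0,0,0,-1],[0,0,0,0,0,0,-1],[0,0,0,0,0,0,-1]]]'; python3 -m creep '[[[0,0,0,0,0,0,-1],[0,0,0,0,0,0,-1],[0,0,0,0,0,0,-1],[0,0,0,0,0,0,-1],[0,0,0,0,0,0,-1]]]'; python3 -m creep '[[[0,0,0,0,0,0,-1],[0,0,0,0,0,0,-1],[0,0,0,0,0,0,-1],[0,0,0,0,0,0,-1],[0,0,0,0,0,0,-1]]]'; python3 -m creep '[[[0,0,0,0,0,0,-1],[0,0,0,0,0,0,-1],[0,0,0,0,0,0,-1],[0,0,0,0,0,0,-1],[0,0,0,0,0,0,-1]]]'; python3 chk.py; python3 ov.py b
```

```text
clock: 6.6
position: [0.5414, -0.1513, 0.2265]
ee_rot: [1.018, 2.354, 0.05]
force: [-0.9, -0.4, -0.8]
width: 0.326
clock: 7.1
position: [0.5413, -0.1514, 0.2268]
ee_rot: [1.018, 2.354, 0.05]
force: [-0.0, 0.5, -1.5]
width: 0.326
p [ 0.5413 -0.1514  0.2268] j [-0.4   0.1   0.54  2.28  0.3   0.22  0.61] F [-0.02  0.5  -1.5 ] w 0.3263219598142664
turn left deg [0.05 0.11 0.01]
axis-tag dist mm nose: 73.77168271432994 lateral [-1.3 -0.3 -0.7]
shift cm to 70mm [ 0.1  -0.11 -0.37]
clock: 7.6
position: [0.5413, -0.1514, 0.2267]
ee_rot: [1.018, 2.354, 0.05]
force: [-0.3, -0.2, -0.4]
width: 0.328
clock: 8.1
position: [0.5413, -0.1514, 0.2267]
ee_rot: [1.018, 2.354, 0.05]
force: [0.3, 0.3, -1.5]
width: 0.325
clock: 8.6
position: [0.5413, -0.1513, 0.2267]
ee_rot: [1.018, 2.354, 0.05]
force: [0.5, 0.2, -1.5]
width: 0.327
clock: 9.1
position: [0.5413, -0.1514, 0.2268]
ee_rot: [1.018, 2.354, 0.05]
force: [0.1, 0.4, -0.8]
width: 0.325
p [ 0.5413 -0.1514  0.2268] j [-0.4   0.1   0.54  2.28  0.3   0.22  0.61] F [ 0.09  0.41 -0.82] w 0.3246719004253452
turn left deg [0.05 0.11 0.01]
axis-tag dist mm nose: 73.7159425940303 lateral [-1.3 -0.3 -0.7]
shift cm to 70mm [ 0.09 -0.11 -0.36]
```

View pics/ov_side_b.png

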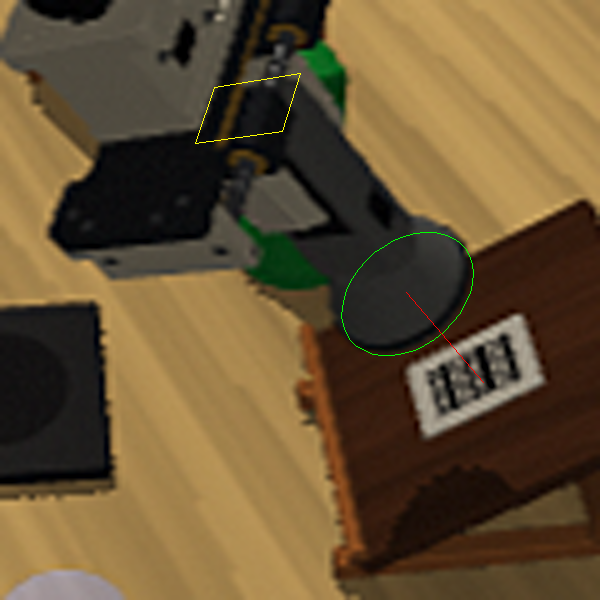

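The nose held about 74 mm from the tag for over 2 s, within 2 mm of the tag centre and within 0.2° of square. Retreating along the normal.

```bash
python3 -m creep '[[[-0.5,0.2,0.8,0,0,0,-1],[-1.2,0.4,2,0,0,0,-1],[-2.2,0.8,3.6,0,0,0,-1],[-3.2,1.1,5.2,0,0,0,-1],[-4,1.4,6.4,0,0,0,-1]]]'; python3 -m creep '[[[-0.6,1.5,0,1.1,3,0,-1],[-1.8,3.5,0,3.4,9.4,0,-1],[-3.5,6,0,5.7,15.9,0,-1],[-5,8.5,0,8.1,22.6,0,-1],[-6,9.8,0,10,27.8,0,-1]]]';  python3 - <<'E'
from h import *
o=arm.observe(); T=R.from_rotvec(o["ee_rot"]).as_matrix(); p=o["position"]
zr=-T[:,2]; print(p,"turn",np.degrees(np.cross(zr,[0,0,1])).round(2),"shift",((np.array([.435,-.034,.20])-p)*100).round(2),o["joints"].round(2))
E
```

```text
clock: 9.7
position: [0.501, -0.1373, 0.2917]
ee_rot: [1.018, 2.353, 0.051]
force: [0.3, 1.2, -1.3]
width: 0.327
clock: 10.2
position: [0.4413, -0.0369, 0.2915]
ee_rot: [1.221, 2.831, 0.012]
force: [0.0, 0.1, -2.9]
width: 0.325
[ 0.4412686  -0.03690055  0.29151067] turn [ 0.92  3.23 -0.  ] shift [-0.63  0.29 -9.15] [-0.62  0.03  0.6   1.99 -0.    1.07  0.73]
```

```bash
python3 -m creep '[[[-0.6,0.3,-1.5,0.9,3.2,0,-1],[-0.6,0.3,-4,0.9,3.2,0,-1],[-0.6,0.3,-7,0.9,3.2,0,-1],[-0.6,0.3,-9,0.9,3.2,0,-1],[-0.6,0.3,-9.1,0.9,3.2,0,-1]]]'; python3 -m creep '[[[0,0,-2,0,0,0,-1],[0,0,-4,0,0,0,-1],[0,0,-5.5,0,0,0,-1],[0,0,-6.5,0,0,0,-1],[0,0,-6.5,0,0,0,-1]]]';  python3 - <<'E'
from h import *
o=arm.observe(); T=R.from_rotvec(o["ee_rot"]).as_matrix(); p=o["position"]
zr=-T[:,2]; print(p,"turn",np.degrees(np.cross(zr,[0,0,1])).round(2),"shift",((np.array([.435,-.034,.1135])-p)*100).round(2),o["joints"].round(2))
im=cv2.cvtColor(arm.get_image("side"),cv2.COLOR_RGB2BGR); c=cv2.resize(im[140:270,190:310],None,fx=4.5,fy=4.5,interpolation=cv2.INTER_CUBIC); cv2.imwrite("pics/s8.png",c)
E
```

```text
clock: 10.7
position: [0.4339, -0.0364, 0.1978]
ee_rot: [1.247, 2.882, -0.007]
force: [-0.7, -0.8, -0.9]
width: 0.322
clock: 11.2
position: [0.4353, -0.0363, 0.1346]
ee_rot: [1.246, 2.879, -0.004]
force: [0.7, 0.5, -0.8]
width: 0.329
[ 0.4353049  -0.03630893  0.13456997] turn [ 0.22  0.16 -0.  ] shift [-0.03  0.23 -2.11] [-0.5   0.29  0.57  2.18 -0.23  0.72  0.98]
```

View pics/s8.png

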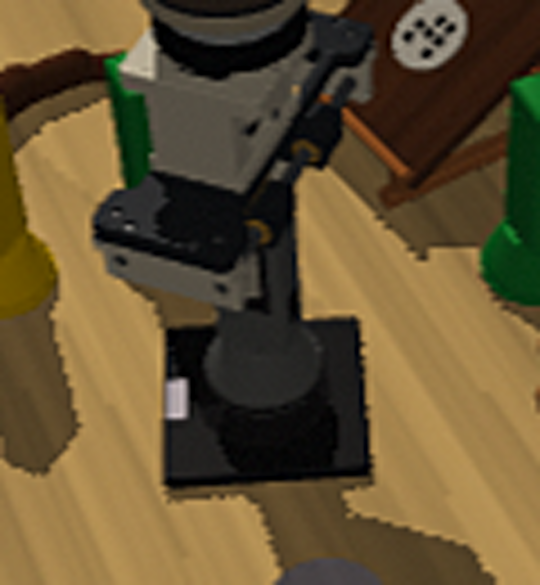

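The reader (263,370 in the crop) is upright over the middle of the pad, about 20 mm above it. Lowering slowly.

```bash
python3 -m creep '[[[0,0.2,-0.6,0.2,0.2,0,-1],[0,0.2,-1.1,0.2,0.2,0,-1],[0,0.2,-1.5,0.2,0.2,0,-1],[0,0.2,-1.8,0.2,0.2,0,-1],[0,0.2,-1.9,0.2,0.2,0,-1]]]'; python3 -m creep '[[[0,0,-0.05,0,0,0,-1],[0,0,-0.1,0,0,0,-1],[0,0,-0.15,0,0,0,-1],[0,0,-0.2,0,0,0,-1],[0,0,-0.2,0,0,0,-1]]]';python3 chk.py
```

```text
clock: 11.75
position: [0.4351, -0.0344, 0.1154]
ee_rot: [-1.248, -2.883, 0.001]
force: [-0.4, -0.3, -1.4]
width: 0.32
clock: 12.25
position: [0.4353, -0.0344, 0.1137]
ee_rot: [1.248, 2.883, -0.0]
force: [0.1, 0.6, -1.3]
width: 0.326
p [ 0.4353 -0.0344  0.1137] j [-0.48  0.33  0.54  2.2  -0.28  0.67  1.01] F [ 0.07  0.65 -1.31] w 0.32560210538593304
turn left deg [-1.044e+01 -2.940e+01  1.000e-02]
axis-tag dist mm nose: -67.22378705705326 lateral [ 195.6 -149.6    0. ]
shift cm to 70mm [ 10.69 -11.81  10.94]
```

```bash
python3 -m creep '[[[0,0,-0.05,0,0,0,-1],[0,0,-0.1,0,0,0,-1],[0,0,-0.1,0,0,0,-1]]]'; python3 -m creep '[[[0,0,-0.05,0,0,0,-1],[0,0,-0.05,0,0,0,-1],[0,0,-0.05,0,0,0,-1]]]'
```

```text
clock: 12.55
position: [0.4353, -0.0344, 0.1127]
ee_rot: [-1.248, -2.883, 0.001]
force: [0.7, 0.1, -2.3]
width: 0.325
clock: 12.85
position: [0.4353, -0.0344, 0.1126]
ee_rot: [1.248, 2.883, 0.0]
force: [-3.4, -0.1, 7.5]
width: 0.329
```

Contact: force rose to 7.5 N upwards at the same TCP height as the original grasp (0.1126). Opening the fingers gently.

```bash
python3 -m creep '[[[0,0,0.05,0,0,0,-0.2],[0,0,0.05,0,0,0,0],[0,0,0.05,0,0,0,0.3],[0,0,0.05,0,0,0,0.6],[0,0,0.05,0,0,0,1]]]'; python3 -m creep '[[[0,0,0,0,0,0,1],[0,0,0,0,0,0,1],[0,0,0,0,0,0,1],[0,0,0,0,0,0,1],[0,0,0,0,0,0,1]]]'
```

```text
clock: 13.35
position: [0.4353, -0.0344, 0.1127]
ee_rot: [1.248, 2.883, -0.001]
force: [0.3, 0.2, 0.1]
width: 0.696
clock: 13.85
position: [0.4353, -0.0344, 0.1128]
ee_rot: [1.248, 2.883, -0.0]
force: [-0.6, -0.1, 0.4]
width: 0.997
```

```bash
python3 -m creep '[[[0,0,1,0,0,0,1],[0,0,3,0,0,0,1],[0,0,6,0,0,0,1],[0,0,9,0,0,0,1],[0,0,12,0,0,0,1]]]'; python3 -m creep '[[[-0.5,3,1,0,0,0,1],[-1,7,2,0,0,0,1],[-2,11,2,0,0,0,1],[-3,15,2,0,0,0,1],[-4,19,2,0,0,0,1]]]';  python3 - <<'E'
from h import *
im=cv2.cvtColor(arm.get_image("side"),cv2.COLOR_RGB2BGR);cv2.imwrite("pics/side9.png",im); c=cv2.resize(im[175:255,220:280],None,fx=7,fy=7,interpolation=cv2.INTER_CUBIC); cv2.imwrite("pics/s9.png",c)
im=cv2.cvtColor(arm.get_image("top"),cv2.COLOR_RGB2BGR);cv2.imwrite("pics/top9.png",im); c=cv2.resize(im[200:260,245:305],None,fx=10,fy=10,interpolation=cv2.INTER_CUBIC); cv2.imwrite("pics/t9.png",np.clip(c*1.8+15,0,255).astype(np.uint8))
E
```

```text
clock: 14.35
position: [0.4351, -0.0348, 0.2346]
ee_rot: [1.249, 2.882, -0.001]
force: [0.6, -0.4, -0.9]
width: 1.0
clock: 14.85
position: [0.3948, 0.1569, 0.2537]
ee_rot: [1.248, 2.882, 0.001]
force: [0.3, -1.1, -0.1]
width: 0.997
```

View pics/side9.png

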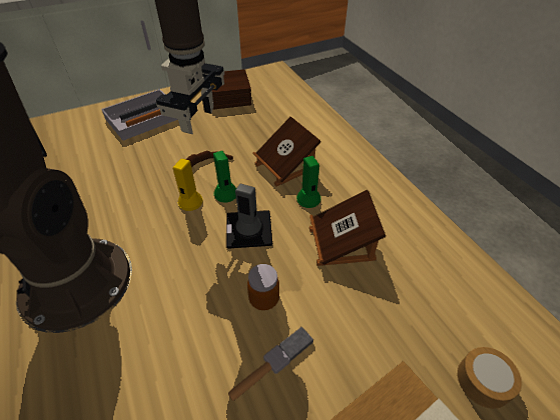

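View pics/t9.png

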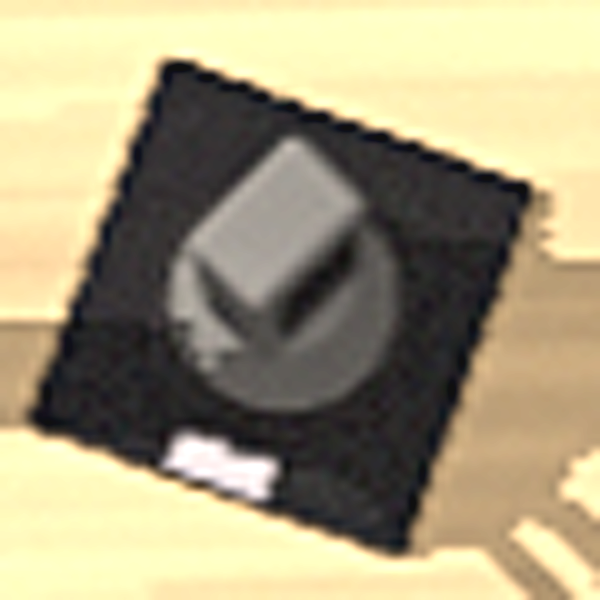

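View pics/top9.png

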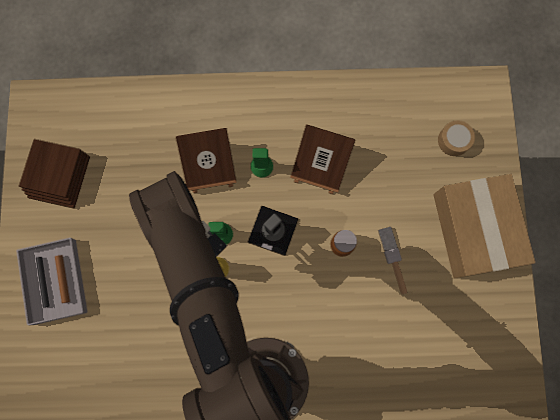

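The reader stands upright in the middle of the pad (top crop: nose centre (283,297), pad centre about (285,305)). Jar, horn, brush and look-alikes are where they were, and the gripper is clear.

```bash
python3 -m creep '[[[0,0,0,0,0,0,1],[0,0,0,0,0,0,1],[0,0,0,0,0,0,1],[0,0,0,0,0,0,1],[0,0,0,0,0,0,1]]]'; python3 -c "
from cell import arm
print(arm.sign_off())"
```

```text
clock: 15.45
position: [0.3955, 0.155, 0.2528]
ee_rot: [1.25, 2.882, -0.0]
force: [-0.2, 0.1, 0.3]
width: 1.001
the job is handed in; nothing more can be done
None
```

I took the grey reader from its pad, held it square on the rectangular tag for over 2 s, then stood it back on its pad, let go and handed the job in at 15.45 s. Sign-off reports no verdict, so the results below are my own measurements.

- **Reading:** by my measurements the nose was about 74 mm from the tag, the axis within 2 mm of the tag's centre and within 0.2° of its normal. The overlays on the camera pictures showed no slip in the grip.
- **Putting it back:** on the pad the contact force was 7.5 N at the original grasp height. The final pictures show the reader upright, within a few millimetres of the pad's centre.
- **Surroundings:** the jar, brush, boards and look-alikes look unmoved in the pictures. The horn was hidden by the arm in the last top view, so I could check it only in the side view. The gripper ended open and clear of everything.

No check failed or disagreed beyond the 1–2 mm calibration error. My fit put the tag centre 78 mm above the table, where the task says about 76 mm.

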